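# Turn the tee to the pipe rests and push the pipe home

### The arm

A 6-joint arm with a two-finger parallel gripper is mounted at the origin on the work surface. World frame = base frame: x ahead of the robot, y to its left, z up, the work surface at z = 0. Lengths are in mm, angles in rad, forces in N, time in s.
With the tool pointing down it reaches from about 400 to 825 mm from the base axis. Payload 7 kg.
Tool frame: the origin (TCP) lies at the very end of the fingers, on their centre line; the grasp point (between the pads) lies 19 mm behind it; z points along the fingers, y is the line along which they close (so a half turn about z gives the same grasp; the last joint's range is limited). The gripper opens to 88 mm and grips with 3 to 60 N. Pads are 19 mm wide; open, the fingers measure 130 mm over their backs; the gripper's body (78 mm by 193 mm) begins 47 mm behind the grasp point.
Start: joints at [1.486, 0.359, 0.012, 0, -1.224, -0.288], TCP at [245.859, 628.609, 205.361] pointing down, gripper open.
Joint ranges: [-3.07, 3.07], [-1.43, 2.12], [-1.02, 1.25], [-3.03, 1.67], [-3.05, -0], [-3.03, 3.03]. Speed limits (rad/s): [2.39, 2.39, 3.01, 3.14, 3.14, 3.14].

### API

Orientations are given as a unit quaternion [x, y, z, w].
In Python, from plant import bot gives the robot as it stands. Calls block until the motion is done:
- bot.move_ptp(position, orientation): joint-space move of the TCP to a pose.
- bot.line_to(position, velocity=150, ori=None): straight line of the TCP; ori=None keeps the orientation; velocity is the mean speed in mm/s.
- bot.move_joints(angles): joint-space move.
- bot.move_gripper(opening, force=None): finger opening in mm; force is the grip in N (None keeps the last); returns when the fingers have stopped.
- bot.pause(seconds).
- bot.solve_ik(position, orientation): joint angles nearest the present ones, or None.
- bot.read_state(): the state.
- bot.camera(name): name is "scene" or "side" or "wrist"; returns the picture (480x640x3 uint8, red, green, blue); there is no depth.
- bot.get_calibration(name): a dict with "fx", "fy", "cx", "cy" (pixels), "view" (4x4, takes a point from world to camera coordinates); the wrist camera has in their place "T_tool_cam" (4x4, takes a point from camera to tool coordinates, whose origin is the TCP and whose axes are the flange's). Camera axes: x right, y up, looking along -z (the intrinsics and any distortion apply to the point x, -y, -z); pixel columns grow to the right and rows downward; lengths in mm; the calibration is good to about 2 mm. A picture is of the moment at which its call begins: read the wrist's pose just before it. get_calibration takes no time and is no camera call.
A pose or a line that the arm cannot do raises bot.Unreachable and nothing moves.
- bot.close_job(): hands the job in; it is judged then, once.
The state is a dict: "t": time; "joint_pos": joint angles; "qvel": joint speeds; "tau": joint torques, N m; "tcp_pos": TCP position; "eef_rot": TCP orientation; "contact_force": force on the tool from outside, world axes, zero at the start; "moment": the same for the moment, N m; "width": finger opening in mm; "finger_force": force on a finger pad.
Only numpy, scipy, OpenCV 4.12 (cv2) and the standard library are available. Lean on these libraries where they do the work, as an engineer would, in place of code of your own. Each camera call takes 0.05 s, during which the arm holds its last target. There are 200 camera calls.

### The job

Turn the brass tee on the assembly jig until its side branch faces the two V-shaped pipe rests, lay the copper pipe in the rests and slide it into the branch. Push it on through the stiff seal inside until it is fully home against the hard stop, then let go. Leave the other fittings, the wrench and the bin where they are.

Things in the scene. Friction and masses are not known exactly. Their poses are not given: they have to be found in the camera images.
- jig: Grey base plate fixed to the bench, 300 x 90 x 15 mm. Origin: centre of its underside; x runs along the plate from the tee end to the rest end, z up. The tee's upright axis stands at x = -100 mm, y = 0. A low steel rib on the plate, x = -69 to -35 mm, marks where the branch must point. Bolted V rests: see rests.
- rests (a point): Point midway between the two dark V rests, on the axis that a 35 mm pipe has when it lies in both, 75 mm above the bench; x axis along that pipe, away from the tee. Each V is 15 mm wide along x; they are centred at x = -45.5 and +45.5 mm from this point. Their arms reach 20 mm either side and up to 70 mm above the bench. This point is 132 mm from the tee axis.
- tee_axis (a point): Point on the upright turning axis of the brass tee, at the height of its branch (75 mm above the bench). x points out along the branch, z up. The body is an upright cylinder 42 mm in diameter (47 mm end collars), from 38 mm below to 38 mm above this point. It turns stiffly (about 0.3 N m) and stays where left; from pointing away from the rests it turns over half a turn either way.
- tee_mouth (a point): Centre of the open end of the tee's side branch, 68 mm from the tee axis, same axes as tee_axis. Branch: level tube, outer diameter 42 mm (48 mm over the flared last 6 mm), bore 37.6 mm, 38 mm deep to the hard stop. A black seal inside, met 24 to 30 mm deep, moves ahead of the pipe and resists with about 7 N until the pipe meets the stop.
- pipe: Copper pipe, 35 mm diameter, 170 mm long, about 0.25 kg, both ends alike, lying loose on the bench. Origin: its centre, on its axis; x axis along the pipe. Fully home, its centre is 115 mm from the tee axis.
- elbow: Brass elbow standing upright, 48 mm wide, 75 mm high. Origin: centre of its underside. Bystander.
- wrench: Steel wrench lying on the bench, 200 mm long. Bystander.
- union_nut: Steel union nut, a ring 62 mm across, 28 mm high. Origin: centre of its underside. Bystander.
- parts_bin: Open red parts bin, 160 x 120 x 70 mm. Origin: centre of its underside. Bystander.
Mind the look-alikes: they are no part of the job. Of the things that look like the pipe, take the one that is farthest from the robot's base at the start.

How it is judged (in metres and radians):
At the end, for the whole second after the job is handed in: The branch faces the rests (within 4 degrees) and the released pipe is at rest in the V rests, within 5 mm sideways and in height and 3.4 degrees of their line, pushed into the branch to within 3 mm of the hard stop (pipe centre 110 to 118 mm from the tee axis) (angle between the x axis of tee_axis and the x axis of jig, either way round below 0.07 rad and x of tee_mouth in the frame of jig above -0.06 m and distance between pipe and tee_axis between 0.11 and 0.118 m and x of pipe in the frame of tee_axis above 0.105 m and angle between the x axis of pipe and the x axis of jig, either way round below 0.06 rad and y of pipe in the frame of jig between -0.005 and 0.005 m and height (world z) of pipe between 0.07 and 0.08 m and linear speed of pipe below 0.02 m/s); the robot touches nothing.
It fails at once if the elbow is shifted by more than 25 mm (distance of elbow from where it was at the start of the episode above 0.025 m).
It fails at once if the wrench is shifted by more than 25 mm (distance of wrench from where it was at the start of the episode above 0.025 m).
It fails at once if the union nut is shifted by more than 25 mm (distance of union_nut from where it was at the start of the episode above 0.025 m).
It fails at once if the parts bin is shifted by more than 25 mm (distance of parts_bin from where it was at the start of the episode above 0.025 m).
It also fails if it takes over 72 s, if anything falls off the work surface, if the arm or the gripper's body presses on something with over 40 N, if the wrist force passes 120 N, or if a joint passes its speed limit or range.

## Working session

There is one attempt and no reset: what is moved stays moved. The work goes in short steps, each a Python script; the robot and the scene stay as the last script left them, time stands still between calls to the robot, and variables do not carry over. Pictures are saved under pics/ and viewed, at most 10 in all, crops included, and the job is handed in when it is done.

```bash
mkdir -p pics; ls
python3 - <<'E'
from plant import bot
import cv2,numpy as np
np.set_printoptions(suppress=True,precision=3)
for n in("scene","side","wrist"):
    im=bot.camera(n); cv2.imwrite(f"pics/{n}0.png",im[:,:,::-1]); c=bot.get_calibration(n)
    print(n,c)
s=bot.read_state();print(s)
E
```

```text
pics
scene {'fx': 522.3698103712287, 'fy': 522.3698103712287, 'cx': 319.342032269075, 'cy': 235.420308252479, 'view': array([[   -0.564,     0.826,    -0.007,   253.044],
       [   -0.699,    -0.474,     0.535,   267.875],
       [    0.438,     0.307,     0.845, -1519.224],
       [    0.   ,     0.   ,     0.   ,     1.   ]])}
side {'fx': 492.93245464811196, 'fy': 492.93245464811196, 'cx': 323.8440414655185, 'cy': 235.94973268866212, 'view': array([[   0.858,   -0.514,   -0.003, -388.7  ],
       [   0.266,    0.44 ,    0.858, -171.263],
       [  -0.44 ,   -0.737,    0.514, -948.532],
       [   0.   ,    0.   ,    0.   ,    1.   ]])}
wrist {'fx': 357.2463589966708, 'fy': 357.2463589966708, 'cx': 325.463449548111, 'cy': 244.36528168595603, 'T_tool_cam': array([[  -0.   ,    0.954,    0.3  ,   81.898],
       [   1.   ,    0.   ,   -0.001,    0.467],
       [  -0.001,    0.3  ,   -0.954, -180.787],
       [   0.   ,    0.   ,    0.   ,    1.   ]])}
{'t': 0.15, 'joint_pos': array([ 1.486,  0.359,  0.011, -0.   , -1.224, -0.288]), 'qvel': array([ 0.001, -0.002,  0.002,  0.002,  0.   ,  0.003]), 'tau': array([ -0.001, -58.328,  29.329,   7.001,   0.009,  -0.   ]), 'tcp_pos': array([245.742, 628.262, 204.653]), 'eef_rot': array([ 0.983, -0.185, -0.   ,  0.001]), 'contact_force': array([-0.32 ,  0.04 , -0.658]), 'moment': array([0.003, 0.007, 0.035]), 'finger_force': 0.0, 'width': 87.49697004238645}
```

View pics/scene0.png

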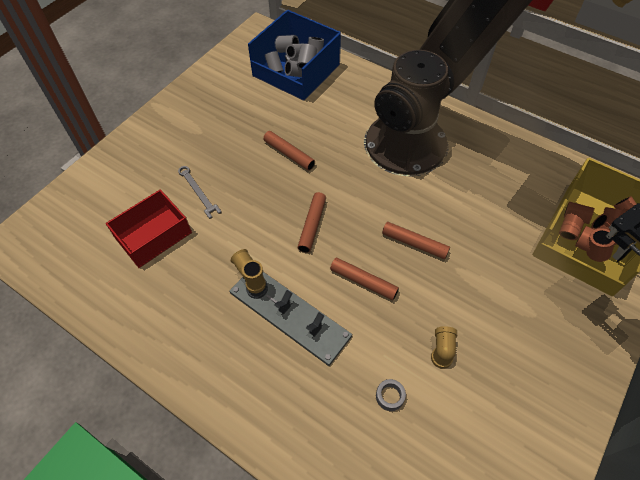

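View pics/side0.png

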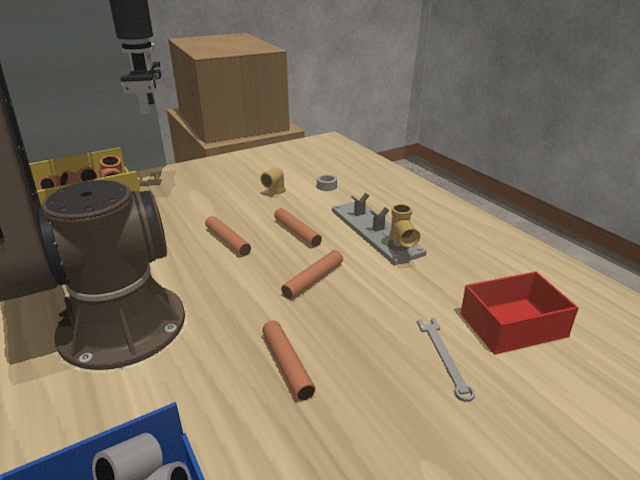

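The scene view shows four copper pipes lying on the bench, at about (289,150), (312,222), (416,240) and (365,278). The jig is near (290,320), with the tee at (255,275) and its branch pointing up-left, away from the rests at (285,300) and (317,323). The side view agrees. Next I'll measure which pipe is farthest from the base.

```bash
cat > h.py <<'E'
import numpy as np,cv2
from scipy.spatial.transform import Rotation as R
np.set_printoptions(suppress=True,precision=2)
def cam(bot,n,s=None):
    c=bot.get_calibration(n); K=(c['fx'],c['fy'],c['cx'],c['cy'])
    if n=="wrist":
        s=s or bot.read_state(); T=np.eye(4);T[:3,:3]=R.from_quat(s['eef_rot']).as_matrix();T[:3,3]=s['tcp_pos']
        return K,T@c['T_tool_cam'],c
    return K,np.linalg.inv(c['view']),c
def ray(C,uv):
    (fx,fy,cx,cy),T,_=C; d=np.array([(uv[0]-cx)/fx,-(uv[1]-cy)/fy,-1])
    return T[:3,3],T[:3,:3]@d
def hit(C,uv,z):
    o,d=ray(C,uv); return o+d*(z-o[2])/d[2]
def proj(C,P):
    (fx,fy,cx,cy),T,_=C; p=np.linalg.inv(T)@np.append(P,1)
    return np.array([cx+fx*p[0]/-p[2],cy-fy*p[1]/-p[2]])
def copper(im):
    h=cv2.cvtColor(im,cv2.COLOR_RGB2HSV); return cv2.inRange(h,(3,110,60),(11,255,255))
def rects(m,amin=300):
    cs,_=cv2.findContours(m,cv2.RETR_EXTERNAL,cv2.CHAIN_APPROX_NONE)
    return [(cv2.minAreaRect(c),c) for c in cs if cv2.contourArea(c)>amin]
def ends(r):
    b=cv2.boxPoints(r); e=[b[1]-b[0],b[2]-b[1]]
    return ((b[0]+b[3])/2,(b[1]+b[2])/2) if np.linalg.norm(e[0])>np.linalg.norm(e[1]) else ((b[0]+b[1])/2,(b[2]+b[3])/2)
E
python3 - <<'E'
from plant import bot
from h import *
for n in("scene","side"):
    im=cv2.imread(f"pics/{n}0.png")[:,:,::-1].copy(); C=cam(bot,n)
    for r,c in rects(copper(im)):
        a,b=[hit(C,e,17.5) for e in ends(r)]; m=(a+b)/2
        print(n,np.array(r[0]),"ctr",m[:2],"len",np.linalg.norm(a-b),"dist",np.hypot(*m[:2]),"yaw",np.degrees(np.arctan2(*(b-a)[[1,0]])))
im=cv2.imread("pics/scene0.png")[:,:,::-1].copy();C=cam(bot,"scene")
h=cv2.cvtColor(im,cv2.COLOR_RGB2HSV)
m=cv2.inRange(h,(40,10,60),(110,90,160)); m[:,:200]=0;m[:270]=0
for r,c in rects(m,1000):
    print("jig",r); b=cv2.boxPoints(r); P=np.array([hit(C,p,15) for p in b]);print(P,np.linalg.norm(np.diff(P,axis=0),axis=1))
print('px tee etc', hit(C,(254,268),113), hit(C,(241,256),75))
v=np.hstack([cv2.resize(im[120:310,230:460],None,fx=3,fy=3)]);cv2.imwrite("pics/crop.png",v[:,:,::-1])
E
```

```text
scene [363.39 277.75] ctr [453.28 131.05] len 171.45675764022585 dist 471.84084480122124 yaw 94.82131426848676
scene [415.19 239.78] ctr [287.73 182.65] len 171.38933688862673 dist 340.8057156218259 yaw 97.83561119574959
scene [594.65 218.9 ] ctr [-33.35 537.36] len 244.83988243702717 dist 538.3904388705812 yaw 179.24820933712408
scene [312.08 220.1 ] ctr [381.62 -67.45] len 178.21398830341786 dist 387.5304145935816 yaw -159.57052072803754
scene [287.15 148.77] ctr [ 222.72 -266.88] len 175.30812682024262 dist 347.60066535237763 yaw 83.56873374369088
scene [63.89 68.27] ctr [  330.93 -1100.69] len 787.2935796441158 dist 1149.3603306405778 yaw 65.88974721016616
scene [51.75 71.59] ctr [  362.58 -1125.14] len 831.2902153423375 dist 1182.1209544184067 yaw 67.21653145082783
scene [41.84 76.38] ctr [  394.89 -1137.17] len 864.9392598610833 dist 1203.7858496014044 yaw 68.37513204426389
side [287.3  359.94] ctr [ 223.78 -253.9 ] len 195.02583191676408 dist 338.444344314281 yaw -95.83493695225204
side [519.21 310.45] ctr [ 672.61 -378.63] len 257.02720600931485 dist 771.859425998626 yaw -13.899675029714917
side [314.04 272.69] ctr [395.96 -60.44] len 179.0445226948138 dist 400.5422983304798 yaw 19.51204128965429
side [226.18 234.33] ctr [287.76 194.97] len 191.2427709363554 dist 347.59151103599794 yaw -82.53805885369614
side [296.05 225.54] ctr [454.91 144.87] len 192.18374783066335 dist 477.41697309190283 yaw -86.21772093026763
side [109.4  165.51] ctr [127.26 791.69] len 65.94222539897692 dist 801.8519501183733 yaw -15.523475378748888
jig ((289.87835693359375, 313.2702331542969), (124.501220703125, 37.78048324584961), 35.53767776489258)
[[ 666.92 -114.4    15.  ]
 [ 571.14 -123.43   15.  ]
 [ 590.14  185.85   15.  ]
 [ 677.9   184.31   15.  ]] [ 96.2  309.87  87.78]
px tee etc [616.06 -62.12 113.  ] [ 593.83 -124.05   75.  ]
```

View pics/crop.png

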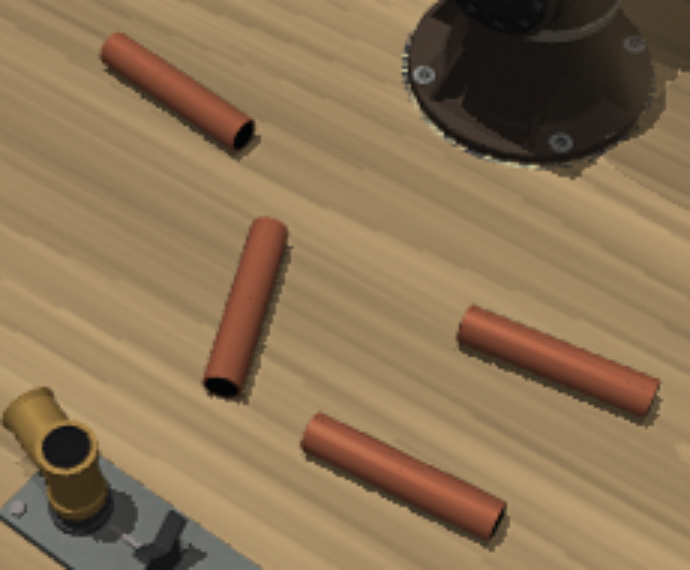

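The crop shows all four pipes alike: (289,150) is about 345 mm from the base, (312,222) about 395 mm, (416,240) about 344 mm, and (365,278) about 475 mm. The one at (365,278), world ≈ (454,138), is clearly the farthest, so that is the one to take. Next is a closer wrist view of the jig and pipe together.

```bash
cat >> h.py <<'E'
def down(psi): # tool pointing down, tool x at world yaw psi (deg)
    return (R.from_euler('z',psi,degrees=True)*R.from_quat([1,0,0,0])).as_quat()
E
python3 - <<'E'
from plant import bot
from h import *
bot.move_ptp([590,20,220],down(-90)); bot.pause(.3)
s=bot.read_state(); im=bot.camera("wrist"); cv2.imwrite("pics/w1.png",im[:,:,::-1])
np.save("s1.npy",s,allow_pickle=True); print(s['t'],s['tcp_pos'],s['joint_pos'],s['eef_rot'])
C=cam(bot,"wrist",s)
for r,c in rects(copper(im),2000):
    print(r); a,b=[hit(C,e,17.5) for e in ends(r)];print(a,b,np.linalg.norm(a-b))
for p in ([613,-65,113],[620,70,75],[453,135,17]): print(proj(C,p))
for p in (70,0,-90): print(p,bot.solve_ik([625,-100,56],down(p)))
E
```

```text
2.9333 [589.99  20.35 219.94] [ 0.37  0.21 -0.16 -0.   -1.2  -0.36] [ 0.71 -0.71 -0.    0.  ]
((531.5106811523438, 128.3099822998047), (34.11051940917969, 190.97531127929688), 69.59011840820312)
[468.02 -32.56  17.5 ] [296.44 -97.34  17.5 ] 183.4069926974003
[295.72 127.88]
[295.   273.18]
[440.69 305.73]
70 [ 0.15  0.42 -0.27  0.   -0.89  2.64]
0 [ 0.15  0.42 -0.27  0.   -0.89  1.42]
-90 [ 0.15  0.42 -0.27  0.   -0.89 -0.15]
```

View pics/w1.png

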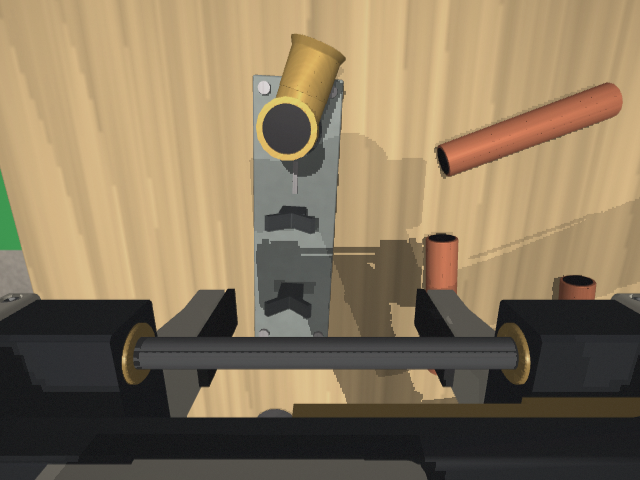

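The wrist view shows the tee's top ring at (288,128), its flared mouth between about (291,36) and (345,60), and the V rests at (292,220) and (292,300). The plate runs from column 253 to about 340, and the target pipe's end is at (442,240). I'll measure these.

Run:
```python
from plant import bot
from h import *
s=np.load("s1.npy",allow_pickle=True).item(); C=cam(bot,"wrist",s)
im=cv2.imread("pics/w1.png")[:,:,::-1].copy(); h=cv2.cvtColor(im,cv2.COLOR_RGB2HSV)
# plate edges: greenish grey rows 90..330
m=cv2.inRange(h,(60,10,40),(115,90,190))
L,Rr=[],[]
for v in list(range(80,92,2))+list(range(165,235,3)):
    u=np.where(m[v,200:380])[0]+200
    if len(u)>20: L.append(hit(C,(u.min()-.5,v),15)[:2]); Rr.append(hit(C,(u.max()+.5,v),15)[:2])
for n,P in(("L",L),("R",Rr)):
    P=np.array(P); k=np.polyfit(P[:,1],P[:,0],1); r=P[:,0]-np.polyval(k,P[:,1])
    g=abs(r-np.median(r))<2; k=np.polyfit(P[g,1],P[g,0],1); print(n,k,g.sum(),"x at y=-65,70",np.polyval(k,[-65,70]))
# plate end
for u in (275,):
    v=np.where(m[60:100,u])[0]+60; print("plate top row",v.min(),hit(C,(u,v.min()-.5),15))
# dark bore in tee top
d=cv2.inRange(h,(0,0,0),(180,255,100)); d[:95]=0;d[165:]=0;d[:,:250]=0;d[:,325:]=0
for r,c in rects(d,400):
    e=cv2.fitEllipse(c); print("bore",e,hit(C,e[0],113))
b=cv2.inRange(h,(15,120,60),(28,255,255)); b[180:]=0;b[:,:240]=0;b[:,360:]=0
cc=max(rects(b,500),key=lambda t:cv2.contourArea(t[1]))[1]
P=cc[:,0,:]; print("bbox",P.min(0),P.max(0), "leftmost flare",P[P[:,1]<60][P[P[:,1]<60][:,0].argmin()],"rightmost",P[P[:,0].argmax()],"top",P[P[:,1].argmin()])
cv2.imwrite("pics/w1c.png",cv2.resize(im[20:330,230:480],None,fx=1.9,fy=1.9)[:,:,::-1])
# target pipe edges
cp=copper(im); cp[:,:400]=0;cp[:,500:]=0;cp[:225]=0;cp[290:]=0
for v in (255,265,275,285):
    u=np.where(cp[v])[0]; print(v,u.min(),u.max(),hit(C,((u.min()+u.max())/2,v),17.5))
C2=cam(bot,"scene");C3=cam(bot,"side")
```

```text
L [  0.04 667.12] 18 x at y=-65,70 [664.71 669.73]
R [  0.03 581.77] 17 x at y=-65,70 [580.07 583.61]
plate top row 77 [ 640.   -114.28   15.  ]
bore ((331.0960388183594, 174.94483947753906), (61.26042556762695, 62.82939529418945), 0.0) [585.72 -29.41 113.  ]
bore ((286.12213134765625, 128.42288208007812), (46.68566131591797, 49.4501953125), 162.3779754638672) [620.36 -64.6  113.  ]
bbox [256  34] [344 159] leftmost flare [287  59] rightmost [344  60] top [292  34]
255 426 457 [458.45  70.98  17.5 ]
265 426 457 [457.26  83.09  17.5 ]
275 426 456 [456.64  95.42  17.5 ]
285 426 456 [455.41 107.98  17.5 ]
```

View pics/w1c.png

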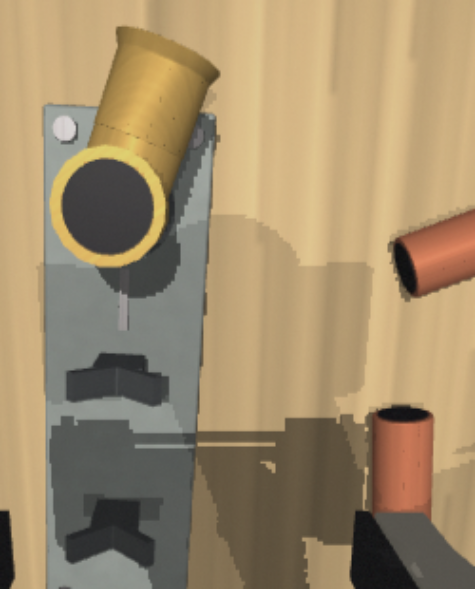

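The crop gives the V1 arms at wrist columns 265–318 (row ~217), the V2 arms at 265–311 (row ~301), and the flare corners at (292,34) and (344,60). The bore is at (620,-65) and the plate end implies y ≈ -64.3, so they agree. Next I'll cross-check the branch angle and turn the tee by gripping the branch.

Run:
```python
from plant import bot
from h import *
s=np.load("s1.npy",allow_pickle=True).item(); C=cam(bot,"wrist",s)
a,b=hit(C,(292,34),78),hit(C,(344,60),75); m=(a+b)/2
A=np.array([621,-64.5,75]); d=m-A; print("mouth",m,"width",np.linalg.norm(a-b),"r",np.hypot(d[0],d[1]),"ang",np.degrees(np.arctan2(d[1],d[0])))
print("V",hit(C,(264.7,217),70),hit(C,(318.4,217),70),hit(C,(264.7,301),70),hit(C,(311,301),70))
n=cam(bot,"scene"); print("scene V mids",hit(n,(285,296),65),hit(n,(317,319),65), "tee top",hit(n,(253.5,268),113))
```

```text
mouth [ 596.   -127.63   76.5 ] width 45.87055537359916 r 67.90346305368647 ang -111.60012734047464
V [647.74  14.81  70.  ] [596.86  14.78  70.  ] [652.15 102.57  70.  ] [604.89 102.55  70.  ]
scene V mids [615.85  20.41  65.  ] [621.3  112.46  65.  ] tee top [616.69 -63.05 113.  ]
```

The mouth is 67.9 mm from the tee axis (should be 68), so the estimates hold. The jig direction is about 87°, and the tee needs to turn about 161° clockwise.

Run:
```python
from plant import bot
from h import *
A=np.array([621,-64.5]); r=44
def P(th,z): t=np.radians(th); return [A[0]+r*np.cos(t),A[1]+r*np.sin(t),z]
th=-111.6
bot.move_ptp(P(th,170),down(th+180))
bot.line_to(P(th,59),120)
print(bot.read_state()['contact_force'])
bot.move_gripper(30,25); s=bot.read_state(); print(s['t'],s['width'],s['contact_force'],s['finger_force'])
for a in np.linspace(th,-273,12)[1:]:
    bot.line_to(P(a,59),60,down(a+180))
s=bot.read_state(); print(s['t'],s['width'],s['contact_force'],s['moment'],s['tcp_pos'])
```

```text
[-0.59 -0.07  0.01]
7.4333 38.37332753371991 [-1.05  1.52 -0.66] 23.82238168269396
11.925 37.97716289807237 [-6.65  9.32  5.07] [ 3.6   2.69 -0.65] [622.59 -19.11  58.75]
```

Run:
```python
from plant import bot
from h import *
bot.move_gripper(80); 
p=bot.read_state()['tcp_pos']; bot.line_to([p[0],p[1],180],200)
bot.move_ptp([540,130,250],down(-90)); bot.pause(.3)
s=bot.read_state(); im=bot.camera("wrist"); cv2.imwrite("pics/w2.png",im[:,:,::-1])
np.save("s2.npy",s,allow_pickle=True); print(s['t'],s['tcp_pos'])
```

```text
14.625 [540.19 129.18 249.27]
```

View pics/w2.png

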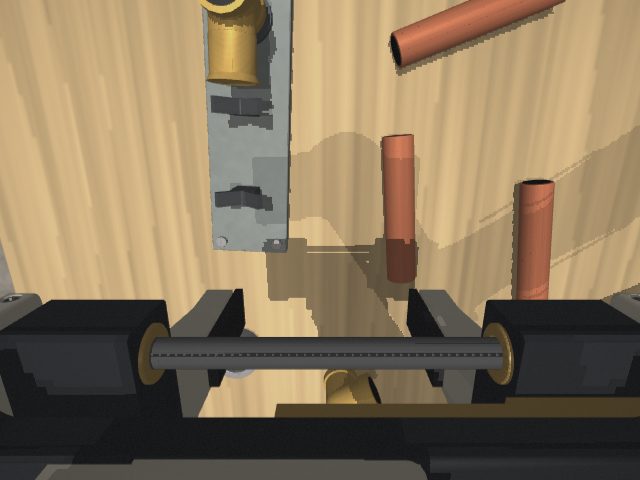

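The branch now points at the rests (flare at (232,80)). The target pipe is fully visible from (398,135) to (401,282). I'll measure both, and the plate edges again.

Run:
```python
from plant import bot
from h import *
s=np.load("s2.npy",allow_pickle=True).item(); C=cam(bot,"wrist",s)
im=cv2.imread("pics/w2.png")[:,:,::-1].copy(); h=cv2.cvtColor(im,cv2.COLOR_RGB2HSV)
cp=cv2.inRange(h,(0,90,30),(12,255,255)); cp[:,:360]=0;cp[:,440:]=0;cp[:120]=0;cp[295:]=0
q=[]
for v in range(145,280,5):
    u=np.where(cp[v])[0]; q.append(hit(C,((u.min()+u.max())/2,v),17.5))
q=np.array(q);k=np.polyfit(q[:,1],q[:,0],1);v=np.where(cp.any(1))[0]
e0=hit(C,(398,v.min()),30);e1=hit(C,(401,v.max()),25);print("pipe slope",k,"yaw",90-np.degrees(np.arctan(k[0])),v.min(),v.max(),e0,e1)
y=(e0[1]+e1[1])/2;print("ctr",np.polyval(k,y),y,"len",e1[1]-e0[1])
m=cv2.inRange(h,(60,10,40),(115,90,190)); L=[];Q=[]
for v in range(110,245,5):
    u=np.where(m[v,190:310])[0]+190
    if len(u)>20: L.append(hit(C,(u.min()-.5,v),15)[:2]);Q.append(hit(C,(u.max()+.5,v),15)[:2])
for P in map(np.array,(L,Q)):
    k=np.polyfit(P[:,1],P[:,0],1);r=P[:,0]-np.polyval(k,P[:,1]);g=abs(r-np.median(r))<2;k=np.polyfit(P[g,1],P[g,0],1);print(k,g.sum(),np.degrees(np.arctan(k[0])),np.polyval(k,[-65,70]))
v=np.where(m[200:270,250])[0]+200; print("plate far end",hit(C,(250,v.max()+.5),15))
b=cv2.inRange(h,(13,100,40),(30,255,255));b[95:]=0;b[:,:190]=0;b[:,290:]=0
for v in (20,30,40,50,60,65,70,75,78,80,82):
    u=np.where(b[v])[0]; print(v,u.min(),u.max(),hit(C,((u.min()+u.max())/2,v),75)[:2])
print("V arms 70:",[hit(C,p,70)[:2] for p in((211,100),(268,100),(215,194),(272,194))])
```

```text
pipe slope [ -0.08 464.65] yaw 94.74476213579626 134 283 [462.38  48.71  30.  ] [447.35 223.86  25.  ]
ctr 453.3373212737865 136.287922394701 len 175.152504309296
[  0.07 665.38] 12 3.7785956194644226 [661.09 670.01]
[  0.06 579.17] 8 3.3520300585459344 [575.36 583.27]
plate far end [632.21 179.59  15.  ]
20 208 264 [617.8  -46.46]
30 208 259 [620.58 -38.79]
40 208 256 [622.51 -31.  ]
50 208 256 [623.14 -23.09]
60 209 256 [623.33 -15.06]
65 209 256 [623.65 -11.  ]
70 209 256 [623.98  -6.91]
75 208 256 [624.76  -2.79]
78 207 256 [625.41  -0.3 ]
80 208 257 [624.63   1.36]
82 215 258 [621.12   3.04]
V arms 70: [array([647.32,  17.86]), array([593.9 ,  17.93]), array([651.85, 106.28]), array([594.22, 106.37])]
```

Tee and jig agree: the jig yaw is about 86.5° and the branch about 87°. The pipe centre is (453,136) with yaw 94.7°. I'll pick it 15 mm towards the tee side of centre and lay it with force-guarded steps.

```bash
cat >> h.py <<'E'
A=np.array([621,-64.5]); YJ=86.5
def J(d,off=0,z=0,yaw=None):  # point at distance d along jig from tee axis, off = left offset
    t=np.radians(YJ if yaw is None else yaw); return [A[0]+d*np.cos(t)-off*np.sin(t),A[1]+d*np.sin(t)+off*np.cos(t),z]
E
python3 - <<'E'
from plant import bot
from h import *
o=down(94.7+180); t=np.radians(94.7); g=[453.3-15*np.cos(t),136.3-15*np.sin(t)]
bot.move_gripper(75)
bot.move_ptp([*g,110],o); bot.line_to([*g,4.5],120)
print(bot.read_state()['contact_force'],bot.read_state()['tcp_pos'])
bot.move_gripper(20,40); s=bot.read_state(); print(s['t'],s['width'],s['finger_force'])
bot.line_to([*g,190],200); f0=bot.read_state()['contact_force']; print("held",f0)
w=down(YJ+180)
bot.move_ptp(J(150,1,150),w); bot.line_to(J(150,1,72),120)
f0=bot.read_state()['contact_force']; print(f0)
for z in np.arange(70,60,-1.5):
    bot.line_to(J(150,1,z),40); f=bot.read_state()['contact_force']-f0; print(z,f)
    if f[2]>8 or np.linalg.norm(f)>15: break
print(bot.read_state()['t'],bot.read_state()['tcp_pos'],bot.read_state()['width'])
E
```

```text
[ 0.15 -0.68  0.3 ] [455.17 121.69   5.1 ]
17.6083 27.653274752841593 34.740856289863586
held [-0.31 -0.05 -2.34]
[-0.69 -0.62 -2.15]
70.0 [ 1.07  0.91 -0.01]
68.5 [1.55 0.66 0.79]
67.0 [0.61 0.52 0.66]
65.5 [0.04 0.42 0.32]
64.0 [0.04 0.47 0.27]
62.5 [-2.38 -0.02  7.49]
61.0 [-6.65 -0.14 15.54]
21.9917 [629.22  85.14  62.95] 27.83930905529647
```

The pipe has touched down in the rests at the expected height, with a small sideways load towards -x. I'll release it and look.

Run:
```python
from plant import bot
from h import *
bot.move_gripper(70); p=bot.read_state()['tcp_pos']; bot.line_to([p[0],p[1],190],200)
bot.move_ptp([600,110,235],down(-90)); bot.pause(.3)
s=bot.read_state(); im=bot.camera("wrist"); cv2.imwrite("pics/w3.png",im[:,:,::-1]); np.save("s3.npy",s,allow_pickle=True)
C=cam(bot,"wrist",s); h=cv2.cvtColor(im,cv2.COLOR_RGB2HSV)
cp=cv2.inRange(h,(0,90,30),(12,255,255))
for r,c in rects(cp,1500): print(np.array(r[0]),r[1])
m=np.zeros_like(cp); u0,v0=proj(C,J(150,0,75)).astype(int); print(u0,v0,s['t'])
cp[:,:u0-40]=0;cp[:,u0+40:]=0;cp[292:]=0
v=np.where((cp>0).sum(1)>10)[0];print(v.min(),v.max())
q=[]
for r in range(v.min()+4,v.max()-4,4):
    u=np.where(cp[r])[0]; q.append(hit(C,((u.min()+u.max())/2,r),75))
q=np.array(q);k=np.polyfit(q[:,1],q[:,0],1);print("slope deg",np.degrees(np.arctan(k[0])),"x at y=-64.5,67,100",np.polyval(k,[-64.5,67,100]),"resid",np.std(q[:,0]-np.polyval(k,q[:,1])))
print("near end",hit(C,(u0,v.min()),85),"far",hit(C,(u0,v.max()),75))
b=cv2.inRange(h,(13,100,40),(30,255,255));b[:,:u0-60]=0;b[:,u0+60:]=0
for r in range(15,110,8):
    u=np.where(b[r])[0]
    if len(u)>20: print(r,u.min(),u.max(),hit(C,((u.min()+u.max())/2,r),75)[:2])
```

```text
[588.57 254.22] (38.20979309082031, 112.21105194091797)
[294.1  206.44] (38.66713333129883, 181.64410400390625)
[544.29  33.57] (37.43294143676758, 200.86004638671875)
293 195 24.3083
116 291
slope deg 3.0059664130304182 x at y=-64.5,67,100 [620.29 627.19 628.92] resid 0.18594356753277655
near end [627.75  13.74  85.  ] far [633.33 184.38  75.  ]
23 273 327 [620.73 -59.74]
31 276 327 [619.6  -53.85]
39 276 326 [620.14 -47.89]
47 276 323 [621.54 -41.86]
55 275 323 [622.1  -35.75]
63 275 323 [622.24 -29.57]
71 275 322 [622.82 -23.32]
79 275 322 [622.96 -16.99]
87 275 322 [623.11 -10.58]
95 275 321 [623.7   -4.09]
103 276 323 [622.53   2.48]
```

View pics/w3.png

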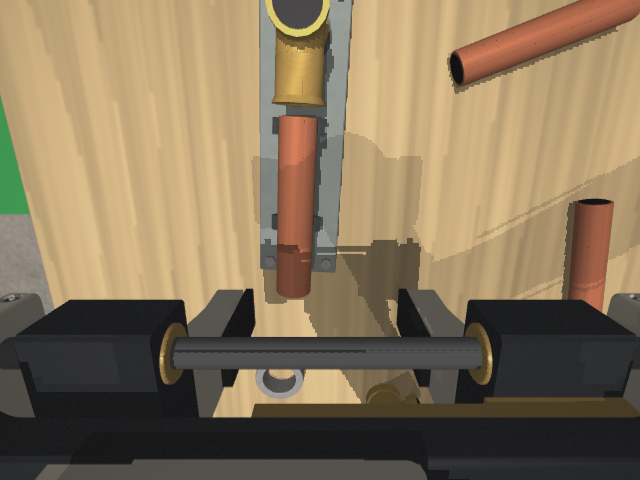

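The pipe lies in both rests (ends at (297,116) and about (293,295)), in line with the branch: slope 3.0° against 2.9°, offset under 1 mm. I'll regrip it and slide, guarding on force.

```bash
sed -i 's/^A=.*/A=np.array([620.3,-64.5]); YJ=87.0/' h.py
python3 - <<'E'
from plant import bot
from h import *
w=down(YJ+180); ax=np.array(J(1))[:2]-A
bot.move_ptp(J(150,0,140),w); bot.line_to(J(150,0,62),120)
f0=bot.read_state()['contact_force']
bot.move_gripper(20,35); s=bot.read_state(); print(s['t'],s['width'],s['contact_force']-f0)
for d in range(144,109,-5):
    bot.line_to(J(d,0,62),40); s=bot.read_state(); f=s['contact_force']-f0; print(d,f,s['tcp_pos'])
    if np.linalg.norm(f)>30: break
print(s['t'])
E
```

```text
26.4083 28.500151170603125 [-0.98  1.07 -0.28]
144 [-0.64 -0.02 -0.07] [627.6   78.78  61.86]
139 [-1.35 -0.19 -0.13] [627.37  73.69  61.88]
134 [-2.22 -0.23 -1.44] [627.17  68.82  61.96]
129 [-1.63 -0.71 -0.81] [626.98  63.9   62.02]
124 [-3.07  0.18  0.11] [626.73  58.97  62.02]
119 [-2.31 -0.37 -0.  ] [626.48  54.01  62.02]
114 [-1.83 -0.17 -0.46] [626.24  49.04  62.04]
28.3583
```

It slides freely to about 26 mm deep. Now I'll regrip further out and push through the seal to the stop.

Run:
```python
from plant import bot
from h import *
bot.move_gripper(70); bot.line_to(J(114,0,125),200); bot.line_to(J(148,0,125),200); bot.line_to(J(148,0,62),120)
f0=bot.read_state()['contact_force']
bot.move_gripper(20,50); s=bot.read_state(); print(s['t'],s['width'],s['contact_force']-f0)
for d in np.arange(147,128,-1):
    bot.line_to(J(d,0,62),30); s=bot.read_state(); f=s['contact_force']-f0; print(d,f,s['tcp_pos'][1])
    if np.linalg.norm(f)>28: break
print(s['t'],s['width'])
```

```text
31.4667 27.47897401190969 [-2.07  2.   -0.34]
147 [-2.    3.8   0.21] 82.41597087304075
146 [-1.11  2.8  -0.99] 81.24705315270208
145 [-1.86  3.8  -0.29] 80.39327217755637
144 [-3.31  7.87 -0.54] 80.18983405182028
143 [-3.87  9.24 -0.33] 79.70657017207655
142 [-3.17 10.14  0.58] 78.93169831054803
141 [-4.45 10.12  0.33] 77.95751836145678
140 [-4.01  9.99  0.55] 77.00709455430254
139 [-4.26 10.77  1.9 ] 76.0190748771198
138 [-4.19 10.19  1.05] 75.00778196187356
137 [-4.68  9.36  1.12] 74.00754960065403
136 [-3.7   9.97  1.43] 73.0071461586559
135 [-3.35 10.38  1.25] 71.96815844506615
134 [-4.02 10.8   1.67] 71.22901059882929
133 [-5.81 15.3   0.43] 71.15248838837309
132 [-4.96 19.18  0.79] 71.108904995722
131 [-6.67 22.35  1.63] 71.01419406738384
130 [-8.16 26.72  0.37] 70.92845542421037
129 [-8.89 30.69  1.1 ] 70.85757430652436
36.2167 27.228420716865028
```

The force sat at about 10 N through the seal, then rose sharply with no further motion: that is the hard stop. I'll relax the push, release, retract and check.

Run:
```python
from plant import bot
from h import *
bot.line_to(J(132.5,0,62),30); print(bot.read_state()['contact_force'])
bot.move_gripper(70); p=bot.read_state()['tcp_pos']; bot.line_to([p[0],p[1],190],200)
bot.move_ptp([600,110,235],down(-90)); bot.pause(.3)
s=bot.read_state(); im=bot.camera("wrist"); cv2.imwrite("pics/w4.png",im[:,:,::-1])
C=cam(bot,"wrist",s); h=cv2.cvtColor(im,cv2.COLOR_RGB2HSV)
cp=cv2.inRange(h,(0,90,30),(12,255,255)); u0,v0=proj(C,J(150,0,75)).astype(int)
cp[:,:u0-40]=0;cp[:,u0+40:]=0;cp[295:]=0
v=np.where((cp>0).sum(1)>10)[0]
q=[]
for r in range(v.min()+4,v.max()-4,4):
    u=np.where(cp[r])[0]; q.append(hit(C,((u.min()+u.max())/2,r),75))
q=np.array(q);k=np.polyfit(q[:,1],q[:,0],1);print(s['t'],"slope deg",np.degrees(np.arctan(k[0])),np.polyval(k,[-64.5,67]))
far=hit(C,(u0,v.max()+.5),75); print(v.min(),v.max(),"far end dist",np.linalg.norm(far[:2]-A)," expect 200; mouth",hit(C,(u0,v.min()),92)[:2])
b=cv2.inRange(h,(13,100,40),(30,255,255));b[:,:u0-60]=0;b[:,u0+60:]=0
for r in (23,55,71,87,95):
    u=np.where(b[r])[0]; print(r,hit(C,((u.min()+u.max())/2,r),75)[:2])
```

```text
[-5.42 15.82  1.6 ]
38.8333 slope deg 3.1368365001774126 [620.01 627.21]
103 251 far end dist 205.77175412300576  expect 200; mouth [625.27   3.55]
23 [620.78 -59.94]
55 [621.74 -35.94]
71 [622.45 -23.51]
87 [623.18 -10.76]
95 [623.77  -4.28]
```

View pics/w4.png

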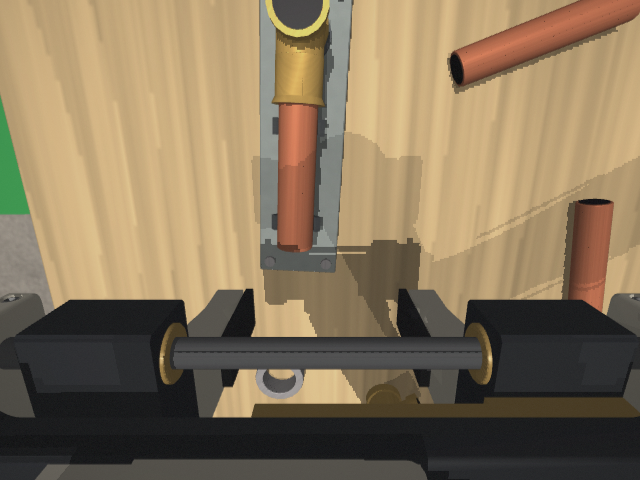

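The picture shows the pipe seated in the branch (mouth at row 103, far end at row 251). That far edge is the pipe's upper rim at z = 92.5, not 75, so casting it there shifts the far end from 205.8 to about 200 mm. That puts the centre at about 115 mm, which matches the hard stop. Alignment is 3.1° against the jig's ~3°, and the gripper is clear, so I'm handing in.

```bash
python3 -c "
from plant import bot
print(bot.close_job())"
```

```text
the job is handed in; nothing more can be done
None
```

The job is handed in at about 39 s of the 72 s allowed: the tee faces the rests, and the pipe lies in them, pushed home to the hard stop and released; the hand-in call gave no verdict.

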